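# Unhitch the trolley coupler and hold its tongue raised

## Task

The trolley's ball coupler is set up on the bench for inspection. Take the upright latch handle beside the coupler head, pull it sideways away from the head against its spring while the tongue is still down, then lift the tongue off the ball and raise the head by about 7 cm (between 5 and 10 cm). Finish while holding the tongue raised and still; do not put it down or let go, and do not disturb the loupe, the syringe or the tape roll.

Things in the scene. Friction and masses are not known exactly. Their poses are not given: they have to be found in the camera images.
- hitch_fixture: Fixed dark steel plate, 290 x 90 x 8 mm, on the bench, not movable. Origin: centre of its underside. +x (long side) points from the hinge end to the ball end, +y to the side where the latch handle stands, z up. The tongue's hinge is at x = -110 mm; an upright steel ball, 36 mm diameter, flat underneath, on a thin shank, at x = +90 mm, y = 0, its centre 44 mm above the bench.
- tongue (a joint): Lift angle (rad) of the grey tongue (0.5 kg) with its coupler head: 0 = down, seated on the ball; grows as the head rises, up to 0.9; falls back if let go. Axis: parallel to fixture y through tongue_hinge. Head rises 200 mm x sin(angle): 0.36 rad is 70 mm. Head 58 x 56 mm, flat top 72 mm above the bench when down. Latch shut: cannot rise over 0.03 rad.
- latch (a joint): How far the latch is pulled out, m: 0 = shut (blade under the ball), 0.022 = fully out. It slides along fixture +y, away from the head, and rides on the tongue. A spring shuts it: 4 N at 0, 9.5 N fully out. From 0.010 on, the blade is clear of the ball; then the tongue can be lifted by the same handle.
- latch_handle (a point): Grip point on the latch handle, a plain upright round post, 18 mm diameter, steel with a black rounded end (top 14 mm, same diameter). The point is on the post's axis, 96 mm above the bench and 24 mm below the top when down, at fixture x = +90, y = +56 mm when shut. The post stands free above 72 mm (level of the head's top). It moves with the latch and tilts with the tongue.
- socket (a point): Centre of the socket in the coupler head; coincides with the ball's centre (44 mm above the bench) when the tongue is down. It rises with the tongue.
- tongue_hinge (a point): Point on the hinge axis of the tongue, 50 mm above the bench, 200 mm from the ball.
- loupe: Stand loupe, round, 43 mm diameter, 50 mm tall, standing loose to the right of the fixture's ball end; leave alone. Origin: centre of its underside.
- oil_syringe: Slim clear syringe, 128 mm long, 12 mm high, lying loose behind the hinge end; leave alone. Origin: centre of its underside.
- tape_roll: White tape roll, 58 mm diameter, 19 mm high, lying loose behind the desk organiser; leave alone. Origin: centre of its underside.
- lamp_neck (a point): Obstacle, fixed: a point halfway up the desk lamp's flexible neck (35 mm thick), 250 mm above the bench. The neck rises here almost upright from the bench to 450 mm, then leans away to the right to a shade 500 to 730 mm up. Swing the arm round on the robot's side of it. Also fixed: a black hand tool 170 mm tall, 70 mm wide, standing in front of the ball end at about x = 0.43, y = 0.16 m.

How it is judged (in metres and radians):
On the way, in this order (a step that is already met when the one before it is completed fails the run):
1. the latch is pulled out clear of the ball while the tongue is still down (value of joint latch above 0.01 m and value of joint tongue below 0.06 rad), for 0.1 s.
2. the head is lifted off the ball (value of joint tongue above 0.15 rad), for 0.1 s.
At the end, for the whole second after the job is handed in: The tongue stands raised at 0.245 to 0.55 rad (the head 49 to 104 mm up) and still (under 0.1 rad/s), the fingers touch the coupler with more than 1 N, and loupe, syringe and tape roll are within 20 mm of where they stood (value of joint tongue between 0.245 and 0.55 rad and velocity of joint tongue between -0.1 and 0.1 rad/s and contact force between the fingers and hitch_fixture above 1 N and distance of each of loupe, oil_syringe, tape_roll from where it was at the start of the episode below 0.02 m); the arm keeps its last pose, push and grip.
It fails at once if a bystander is disturbed (moved 30 mm) (distance of any of loupe, oil_syringe, tape_roll from where it was at the start of the episode above 0.03 m).
It also fails if it takes over 40 s, if anything falls off the work surface, if the arm or the gripper's body presses on something with over 40 N, if the wrist force passes 120 N, or if a joint passes its speed limit or range.

## Robot

A 7-joint arm with a two-finger parallel gripper is mounted at the origin on a cart in front of the work surface, level with it; the furniture and walls round the work are solid. World frame = base frame: x ahead of the robot, y to its left, z up, the work surface at z = 0. Lengths are in mm, angles in rad, forces in N, time in s.
With the tool pointing down it reaches from about 350 to 900 mm from the base axis. Payload 7.2 kg.
Tool frame: the origin (TCP) lies at the very end of the fingers, on their centre line; the grasp point (between the pads) lies 19 mm behind it; z points along the fingers, y is the line along which they close (so a half turn about z gives the same grasp; the last joint's range is limited). The gripper opens to 85 mm and grips with 20 to 120 N. Pads are 22 mm wide; open, the fingers measure 114 mm over their backs; the gripper's body (76 mm by 85 mm) begins 54 mm behind the grasp point. The pads swing forward as they close: fully open they stand 13 mm farther back than shut.
Start: joints at [1.19, 0.411, -0.013, 1.596, 0.006, 1.134, -0.082], TCP at [192.316, -594.68, 208.297] pointing down, gripper open.
Joint ranges: [-2.95, 2.95], [-0.29, 1.99], [-1.47, 1.44], [0.14, 2.54], [-1.03, 4.17], [0.13, 1.85], [-2.86, 2.86]. Speed limits (rad/s): [2.39, 2.39, 3.01, 3.01, 3.14, 3.14, 3.14].

## Interface

Orientations are given as a 3x3 rotation matrix whose columns are the frame's x, y, z axes.
In Python, from cell import robot gives the robot as it stands.
- The arm moves only by the shell command python3 -m crank [OPENING] [FORCE], which reads ROWS from standard input. ROWS is one flat JSON list of numbers that holds 1 to 5 rows one after another, with no inner brackets; each row has 6 numbers: dx, dy, dz in mm, then a rotation vector rx, ry, rz in rad; each row shifts and turns the commanded pose from where the row before left it, along the tool's axes as they then stand; what a row does not reach is not made up. A row lasts 1/12 s, in which the tool goes at most 41.7 mm and 0.125 rad, less where a joint would pass 70% of its speed; a pose out of reach is approached as far as the arm can. OPENING is the finger opening in mm, set as the command begins (- or left out keeps the last). The fingers move at their own pace and stop on an object; FORCE is the grip in N (left out, the last holds). Time passes only in rows, so rows that do not move let the fingers close. It prints the time, the measured TCP pose, the force, the opening and the grip force at its end. Input that does not fit is refused with a message, and nothing moves.
- robot.observe(): the state, without advancing time (a new reading comes with each control period).
- robot.get_image(name): name is "scene" or "top" or "wrist"; returns a dict with "img" (480x640x3 uint8, red, green, blue), "intrinsics" (3x3 intrinsics, pixels), "k1" (the pictures are not rectified: a ray, as slopes to the right and down, at radius r is drawn at 1 + k1 r^2 times it, then the intrinsics apply), "R" (3x3) and "t" (3): a world point X has camera coordinates R X + t. Camera axes: x right, y down, z forward; pixel columns grow to the right and rows downward; lengths in mm; the calibration is good to about 2 mm. A picture is of the moment at which its call begins. There is no depth.
- robot.close_job(): hands the job in; it is judged then, once.
The state is a dict: "time_s": time; "joint_positions": joint angles; "joint_vel": joint speeds; "effort": joint torques, N m; "tcp_pos": TCP position; "eef_rot": TCP orientation; "contact_force": force on the tool from outside, world axes, zero at the start; "ft_torque": the same for the moment, N m; "width": finger opening in mm; "grip_force": force on a finger pad.
Only numpy, scipy, OpenCV 4.12 (cv2) and the standard library are available. Lean on these libraries where they do the work, as an engineer would, in place of code of your own. Each camera call takes 0.05 s, during which the arm holds its last target. There are 200 camera calls.

## Working session

There is one attempt and no reset: what is moved stays moved. The work goes in short steps, Python scripts to look and compute and a shell command to move; the robot and the scene stay as the last step left them, time stands still between calls to the robot, and variables do not carry over. Pictures are saved under pics/ and viewed, at most 10 in all, crops included, and the job is handed in when it is done.

```bash
mkdir -p pics; ls; cat > h.py <<'E'
import numpy as np, cv2
from cell import robot
def snap(n,f):
    d=robot.get_image(n); cv2.imwrite(f,cv2.cvtColor(d["img"],cv2.COLOR_RGB2BGR)); np.savez('cal_'+n,**{k:d[k] for k in("intrinsics","k1","R","t")}); return d
def ray(d,u,v):
    K=np.array(d["intrinsics"]); p=np.array([(u-K[0,2])/K[0,0],(v-K[1,2])/K[1,1]]); q=p.copy()
    for _ in range(30): q=p/(1+d["k1"]*(q@q))
    R=np.array(d["R"]); t=np.array(d["t"]); return -R.T@t, R.T@np.r_[q,1]
def onz(d,u,v,z):
    c,r=ray(d,u,v); return c+r*(z-c[2])/r[2]
def proj(d,X):
    c=np.array(d["R"])@np.array(X,float)+np.array(d["t"]); q=c[:2]/c[2]; q=q*(1+d["k1"]*(q@q)); K=np.array(d["intrinsics"]); return q*[K[0,0],K[1,1]]+K[:2,2]
E
python3 - <<'E'
from h import *
for n in("scene","top"):
    d=snap(n,f"pics/{n}0.png"); print(n,-np.array(d["R"]).T@d["t"],np.array(d["R"])[2])
o=robot.observe(); print(o["tcp_pos"],o["eef_rot"],o["width"],o["time_s"])
E
```

```text
pics
scene [1556.70201743  457.97767876 1220.54533272] [-0.68315964 -0.12099391 -0.72017594]
top [ 480.9728794   304.05712702 1119.55328494] [ 0.06862868  0.01452171 -0.99753658]
[ 192.1216229  -594.25020438  207.53857353] [[ 9.51476944e-01  3.07719564e-01 -5.42615861e-04]
 [ 3.07720024e-01 -9.51476016e-01  1.33356241e-03]
 [-1.05922735e-04 -1.43582765e-03 -9.99998964e-01]] 85.32934900341392 0.1
```

View pics/scene0.png

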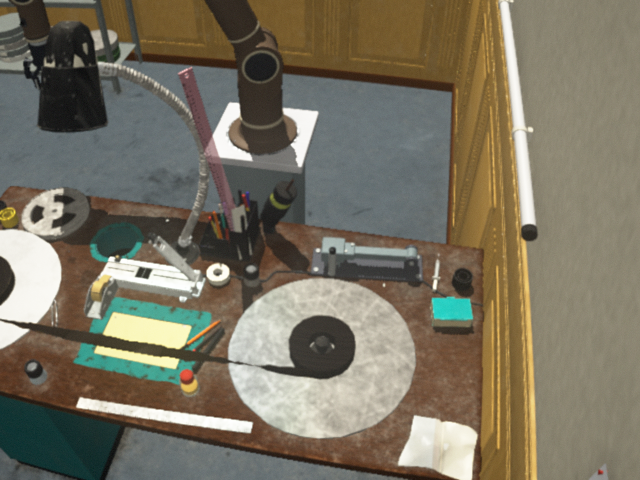

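View pics/top0.png

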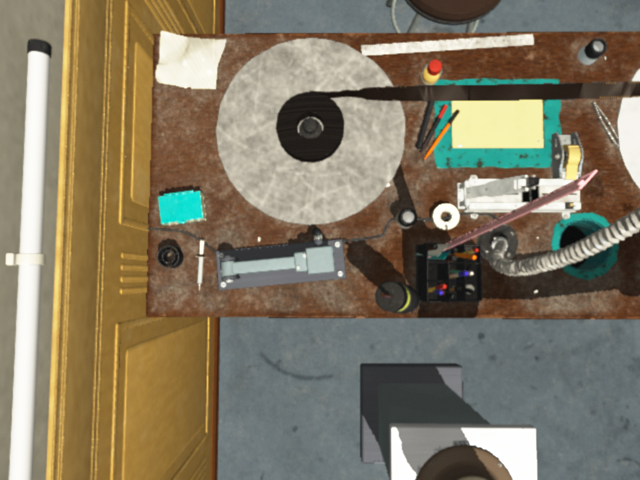

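Scene: the fixture is at about (280,262) in the top view, with its ball end to the right. The handle is on the far side at (318,236), the loupe at (407,215) and the lamp neck base at (498,245). I'll enlarge both views.

```bash
python3 - <<'E'
import cv2,numpy as np
a=cv2.imread('pics/top0.png')[200:320,190:520]; b=cv2.imread('pics/scene0.png')[150:300,200:480]
a=cv2.resize(a,None,fx=2.4,fy=2.4,interpolation=3); b=cv2.resize(b,(560,300),interpolation=3)
o=np.zeros((600,800,3),np.uint8); o[:a.shape[0],:a.shape[1]]=a[:,:800]; o[295:595,:560]=b; cv2.imwrite('pics/c0.png',o); print(a.shape)
E
```

```text
(288, 792, 3)
```

View pics/c0.png

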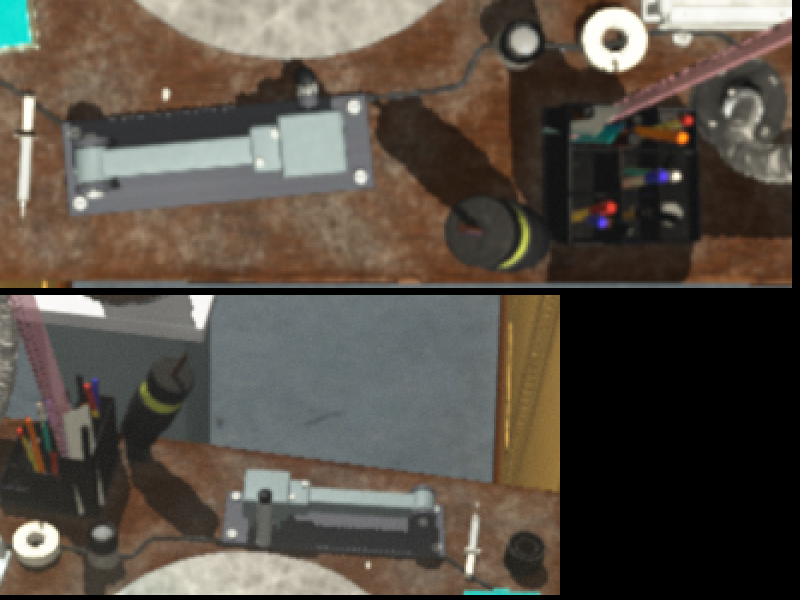

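The crop shows the plate corners at about (63,122), (368,93), (373,185) and (70,215) in the top crop. The handle's black end is at (305,73) there, and at (265,494) in the lower crop.

```bash
python3 - <<'E'
from h import *
T=dict(np.load('cal_top.npz'));S=dict(np.load('cal_scene.npz'))
t=lambda u,v:(190+u/2.4,200+v/2.4); s=lambda u,v:(200+u/2,150+(v-295)/2)
C=np.array([onz(T,*t(*p),8) for p in [(63,122),(368,93),(373,185),(70,215)]]); print(C.round(1))
c=C.mean(0); ex=(C[1]+C[2]-C[0]-C[3]); L=np.linalg.norm(ex)/2; ex/=np.linalg.norm(ex); print("L",L,"W",np.linalg.norm(C[0]+C[1]-C[2]-C[3])/2)
ey=np.cross([0,0,1],ex); o=c-[0,0,8]; print("origin",o,"ex",ex,"yaw",np.arctan2(ex[1],ex[0]))
P=lambda x,y,z:o+ex*x+ey*y+np.r_[0,0,z]
print("grip",P(90,56,96),"hinge",P(-110,0,50))
# checks
top=P(90,56,120)
q=proj(T,top);print("top handle in top crop",(q-[190,200])*2.4)
q=proj(S,top);print("in scene crop",(q-[200,150])*2+[0,295])
q=proj(S,P(90,0,72));print("head centre scene crop",(q-[200,150])*2+[0,295])
q=proj(T,P(90,0,72));print("head centre top crop",(q-[190,200])*2.4)
for n,p,z in[("loupe",(521,42),50),("tape",(615,38),19),("syr",(27,150),6),("lamp",(745,105),0),("org corner",(545,240),100),("org far",(548,108),100),("handtool",(480,232),170)]: print(n,onz(T,*t(*p),z).round())
E
```

```text
[[538.9 552.3   8. ]
 [566.5 264.3   8. ]
 [479.9 259.8   8. ]
 [451.4 544.4   8. ]]
L 287.7255310449618 W 87.25031788747324
origin [509.17584242 405.18303132   0.        ] ex [ 0.09731747 -0.99525339  0.        ] yaw -1.4733245924333789
grip [573.66860417 321.06000425  96.        ] hinge [498.47092123 514.66090425  50.        ]
top handle in top crop [305.79050122  74.4209666 ]
in scene crop [263.44152413 490.3481658 ]
head centre scene crop [265.49639301 483.00947344]
head centre top crop [312.75585351 142.00083031]
loupe [610. 127.  50.]
tape [617.  34.  19.]
syr [513. 586.   6.]
lamp [556. -92.   0.]
org corner [433. 116. 100.]
org far [546. 112. 100.]
handtool [443. 181. 170.]
```

The measurements agree: the plate comes out at 288×87 mm, and the handle top reprojects to within 4 px in both views. First I'll retract and raise the tool on the robot's side.

```bash
echo '[1,-36,-17,0,0,0,1,-36,-17,0,0,0,1,-36,-17,0,0,0,1,-36,-17,0,0,0,1,-36,-17,0,0,0]' | python3 -m crank 85; echo '[0,-30,-15,0,0,0,40,-2,0,0,0,-0.1,40,-2,0,0,0,-0.1,40,-2,0,0,0,-0.1]' | python3 -m crank ; python3 - <<'E'
from h import *
S=dict(np.load('cal_scene.npz'));print(onz(S,70,80,615))
o=robot.observe();print(o["joint_positions"],o["eef_rot"])
E
```

```text
time_s: 0.52
tcp_pos: [141.0, -420.0, 293.3]
eef_rot: [[0.951, 0.308, -0.001], [0.308, -0.951, 0.001], [-0.0, -0.001, -1.0]]
contact_force: [0.4, 0.0, 0.7]
width: 84.7
grip_force: 0.0
time_s: 0.85
tcp_pos: [240.5, -339.2, 309.0]
eef_rot: [[0.816, 0.577, 0.001], [0.577, -0.816, -0.002], [-0.0, 0.002, -1.0]]
contact_force: [0.8, -1.1, 0.9]
width: 84.8
grip_force: 0.0
[ 688.03402199 -171.6724655   615.        ]
[ 1.03486369 -0.02637776 -0.19148511  1.89988016 -0.00493806  1.26551573
 -0.11034262] [[ 8.16464052e-01  5.77395100e-01  1.16226095e-03]
 [ 5.77396265e-01 -8.16462133e-01 -1.77165978e-03]
 [-7.40056217e-05  2.11758166e-03 -9.99997755e-01]]
```

```bash
for i in 1 ; do echo '[40,-3,0,0,0,-0.1,40,-3,0,0,0,-0.1,40,-3,0,0,0,-0.1,40,-3,0,0,0,-0.1,40,-3,0,0,0,-0.1]' | python3 -m crank; done; python3 - <<'E'
from h import *
print(robot.observe()["joint_positions"].round(2) if hasattr(robot.observe()["joint_positions"],"round") else robot.observe()["joint_positions"])
E
```

```text
time_s: 1.27
tcp_pos: [365.9, -184.2, 308.1]
eef_rot: [[0.438, 0.899, -0.0], [0.899, -0.438, 0.0], [0.0, -0.0, -1.0]]
contact_force: [1.5, 0.6, 0.4]
width: 84.8
grip_force: 0.0
[ 0.8  -0.02 -0.43  1.9  -0.01  1.27 -0.09]
```

```bash
echo '[40,-5,0,0,0,-0.11,40,-5,0,0,0,-0.11,40,-5,0,0,0,-0.11,40,-5,0,0,0,-0.11,40,-5,0,0,0,-0.11]' | python3 -m crank;  python3 - <<'E'
from h import *
print(np.round(robot.observe()["joint_positions"],2))
E
```

```text
time_s: 1.68
tcp_pos: [387.4, 14.0, 308.1]
eef_rot: [[-0.098, 0.995, -0.0], [0.995, 0.098, 0.0], [0.0, -0.0, -1.0]]
contact_force: [0.4, 0.3, 0.3]
width: 85.1
grip_force: 0.0
[ 0.57 -0.06 -0.67  1.93 -0.04  1.27  0.01]
```

```bash
echo '[38,10,0,0,0,0,38,10,0,0,0,0,38,10,0,0,0,0,38,10,0,0,0,0,38,10,0,0,0,0]' | python3 -m crank; echo '[20,34,0,0,0,0,20,34,0,0,0,0,20,34,0,0,0,0,20,34,0,0,0,0,17,30,0,0,0,0]' | python3 -m crank;  python3 - <<'E'
from h import *
print(np.round(robot.observe()["joint_positions"],2))
snap("wrist","pics/w1.png")
E
```

```text
time_s: 2.1
tcp_pos: [419.7, 207.4, 308.4]
eef_rot: [[-0.091, 0.996, 0.001], [0.996, 0.091, -0.0], [-0.0, 0.001, -1.0]]
contact_force: [1.7, -0.5, 0.1]
width: 84.8
grip_force: 0.0
time_s: 2.52
tcp_pos: [577.9, 318.7, 306.7]
eef_rot: [[-0.091, 0.996, -0.002], [0.996, 0.091, -0.001], [-0.001, -0.002, -1.0]]
contact_force: [-0.0, -0.0, 0.8]
width: 84.7
grip_force: 0.0
[-0.06  0.54 -0.84  1.32  0.4   1.45 -0.78]
```

View pics/w1.png

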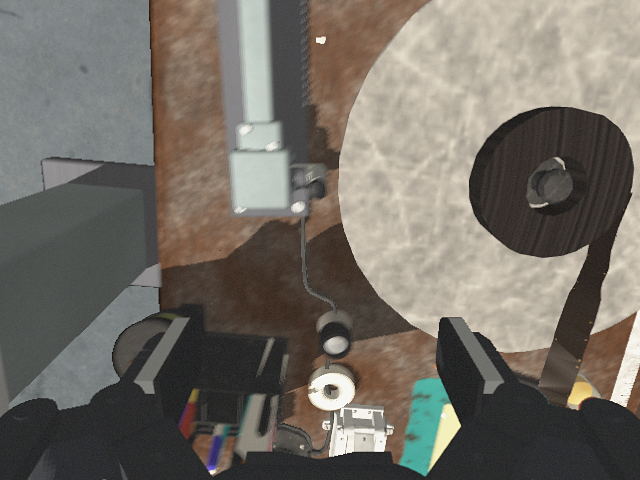

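The wrist view shows the post's black end at about (317,187), beside the head whose top is centred near (261,181). I'll check both against the estimate.

```bash
python3 - <<'E'
from h import *
W=dict(np.load('cal_wrist.npz'))
print("post top",onz(W,317,187,118),"head corners",[onz(W,*p,72).round(1) for p in[(231,150),(288,150),(289,210),(233,211)]])
print(proj(W,[573.7,321,120]))
a=cv2.imread('pics/w1.png')[130:230,220:340]; cv2.imwrite('pics/w1c.png',cv2.resize(a,None,fx=5,fy=5,interpolation=3))
E
```

```text
post top [574.19410952 327.99960317 118.        ] head corners [array([490.2, 346.5,  72. ]), array([544.2, 351.4,  72. ]), array([549.2, 292.8,  72. ]), array([493.7, 286.7,  72. ])]
[315.68285791 195.36710642]
```

View pics/w1c.png

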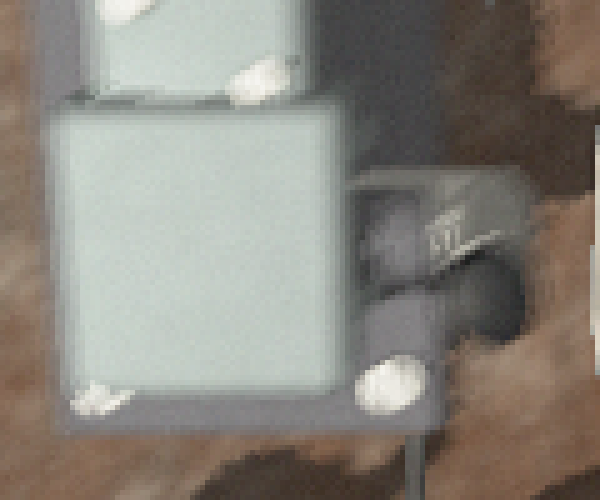

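The two estimates agree to about 4 mm, so I'll use (575, 324). I'll descend over the post with the fingers straddling it along fixture y.

```bash
echo '[2,-1,36,0,0,0,2,-1,36,0,0,0,1,0,36,0,0,0,0,0,36,0,0,0,0,0,30,0,0,0]' | python3 -m crank; echo '[0,0,20,0,0,0,0,0,15,0,0,0,0,0,10,0,0,0,0,0,5,0,0,0,0,0,0,0,0,0]' | python3 -m crank; python3 - <<'E'
from h import *
snap("wrist","pics/w2.png")
E
```

```text
time_s: 2.98
tcp_pos: [572.8, 321.6, 131.2]
eef_rot: [[-0.092, 0.996, -0.002], [0.996, 0.092, -0.001], [-0.001, -0.002, -1.0]]
contact_force: [0.2, 0.1, -0.6]
width: 85.5
grip_force: 0.0
time_s: 3.4
tcp_pos: [573.7, 322.4, 83.8]
eef_rot: [[-0.092, 0.996, -0.001], [0.996, 0.092, -0.0], [-0.0, -0.001, -1.0]]
contact_force: [0.1, 0.2, 0.5]
width: 84.9
grip_force: 0.0
```

View pics/w2.png

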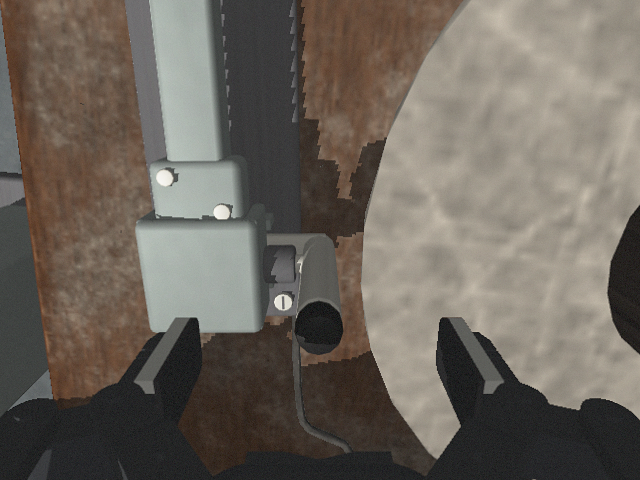

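The post's end is at (319,328), centred between the fingers (columns ~165 and ~475). I'll check its position along the other axis.

```bash
python3 - <<'E'
from h import *
W=dict(np.load('cal_wrist.npz'))
print(onz(W,319,328,119),onz(W,320,345,112))
for z in(84,103,119):print(z,proj(W,[573.7,322.4,z]))
E
```

```text
[572.28127368 327.04495254 119.        ] [573.74360382 315.53378049 112.        ]
84 [321.19357804 295.8007584 ]
103 [321.45068984 317.37973278]
119 [321.71477605 339.55452775]
```

```bash
echo '[4,-1,0,0,0,0,0,0,0,0,0,0,0,0,0,0,0,0,0,0,0,0,0,0,0,0,0,0,0,0]' | python3 -m crank 0 70; echo '[0,0,0,0,0,0,0,0,0,0,0,0,0,0,0,0,0,0,0,0,0,0,0,0,0,0,0,0,0,0]' | python3 -m crank
```

```text
time_s: 3.87
tcp_pos: [572.6, 326.4, 84.7]
eef_rot: [[-0.092, 0.996, 0.001], [0.996, 0.092, 0.0], [0.0, 0.001, -1.0]]
contact_force: [0.2, -0.0, -0.1]
width: 25.2
grip_force: 0.0
time_s: 4.28
tcp_pos: [573.2, 326.3, 84.8]
eef_rot: [[-0.091, 0.996, 0.001], [0.996, 0.091, 0.0], [0.0, 0.001, -1.0]]
contact_force: [3.0, -1.4, 4.9]
width: 14.7
grip_force: 68.4
```

The opening is 14.7 mm against an 18 mm post, so I'll look before pulling.

```bash
python3 - <<'E'
from h import *
d=snap("wrist","pics/w3.png"); a=d["img"][200:440,160:480,::-1]; cv2.imwrite('pics/w3c.png',cv2.resize(a,None,fx=2,fy=2,interpolation=3))
E
```

```text
(no output)
```

View pics/w3c.png

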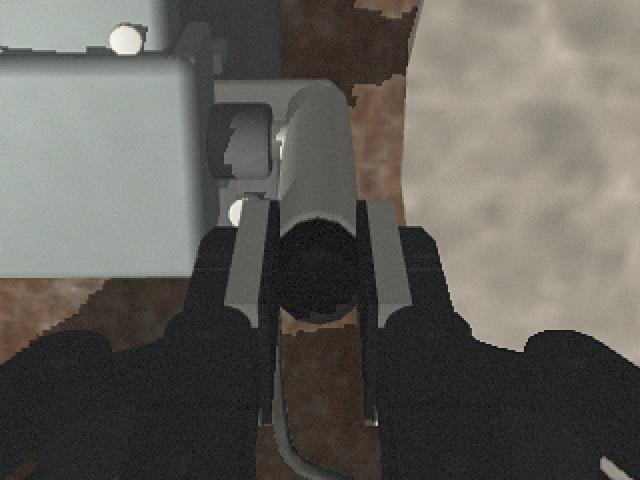

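The post sits squarely between the pads and the head is clear of the fingers. I'll pull outwards along tool +y.

```bash
echo '[0,4,0,0,0,0,0,4,0,0,0,0,0,4,0,0,0,0,0,3,0,0,0,0,0,2,0,0,0,0]' | python3 -m crank 0 90; echo '[0,0,0,0,0,0,0,0,0,0,0,0,0,0,0,0,0,0]' | python3 -m crank
```

```text
time_s: 4.75
tcp_pos: [587.3, 327.7, 84.7]
eef_rot: [[-0.093, 0.996, -0.003], [0.996, 0.093, -0.002], [-0.001, -0.004, -1.0]]
contact_force: [-7.0, -4.5, 11.6]
width: 14.0
grip_force: 88.3
time_s: 5.0
tcp_pos: [586.9, 327.6, 84.7]
eef_rot: [[-0.093, 0.996, -0.004], [0.996, 0.093, -0.002], [-0.002, -0.004, -1.0]]
contact_force: [-6.6, -4.8, 12.1]
width: 13.9
grip_force: 88.2
```

About 14 mm of pull, with a force change that fits the spring. I'll add 3 mm, then begin the lift arc. Per 0.03 rad about the hinge the tool moves +1.1 in x and −5.9 in z, turning ry −0.03.

```bash
echo '[0,3,0,0,0,0,0,0,0,0,0,0,0,0,0,0,0,0]' | python3 -m crank; echo '[1.1,0,-5.9,0,-0.03,0,1.1,0,-5.9,0,-0.03,0,0,0,0,0,0,0]' | python3 -m crank
```

```text
time_s: 5.25
tcp_pos: [589.7, 327.9, 84.7]
eef_rot: [[-0.093, 0.996, -0.004], [0.996, 0.093, -0.002], [-0.002, -0.004, -1.0]]
contact_force: [-6.6, -4.0, 13.0]
width: 14.0
grip_force: 88.2
time_s: 5.5
tcp_pos: [587.9, 329.4, 94.9]
eef_rot: [[-0.095, 0.996, -0.001], [0.993, 0.094, -0.067], [-0.066, -0.008, -0.998]]
contact_force: [-6.3, -5.5, -1.3]
width: 13.8
grip_force: 88.4
```

```bash
echo '[1.1,0,-5.9,0,-0.03,0,1.1,0,-5.9,0,-0.03,0,1.1,0,-5.9,0,-0.03,0,1.1,0,-5.9,0,-0.03,0,1.1,0,-5.9,0,-0.03,0]' | python3 -m crank; echo '[1.1,0,-5.9,0,-0.03,0,1.1,0,-5.9,0,-0.03,0,1.1,0,-5.9,0,-0.03,0,1.1,0,-5.9,0,-0.03,0,1.1,0,-5.9,0,-0.03,0]' | python3 -m crank;echo '[0,0,0,0,0,0,0,0,0,0,0,0,0,0,0,0,0,0]' | python3 -m crank; python3 - <<'E'
from h import *
d=snap("scene","pics/s4.png"); a=d["img"][190:300,270:450,::-1]; a=cv2.resize(a,(540,330),interpolation=3)
w=snap("wrist","pics/w4.png")["img"][...,::-1]; w=cv2.resize(w,(320,240))
o=np.zeros((580,540,3),np.uint8);o[:330]=a;o[335:575,:320]=w;cv2.imwrite('pics/s4c.png',o)
E
```

```text
time_s: 5.92
tcp_pos: [587.4, 337.7, 122.6]
eef_rot: [[-0.092, 0.996, 0.012], [0.972, 0.092, -0.214], [-0.214, -0.008, -0.977]]
contact_force: [-7.7, -4.4, -1.6]
width: 13.7
grip_force: 88.8
time_s: 6.33
tcp_pos: [586.7, 350.8, 150.1]
eef_rot: [[-0.089, 0.996, 0.026], [0.929, 0.092, -0.357], [-0.358, -0.008, -0.934]]
contact_force: [-8.1, -6.0, -0.7]
width: 13.6
grip_force: 88.9
time_s: 6.58
tcp_pos: [586.8, 350.8, 149.9]
eef_rot: [[-0.089, 0.996, 0.026], [0.93, 0.092, -0.356], [-0.357, -0.007, -0.934]]
contact_force: [-6.6, -5.4, -0.5]
width: 14.0
grip_force: 89.0
```

View pics/s4c.png

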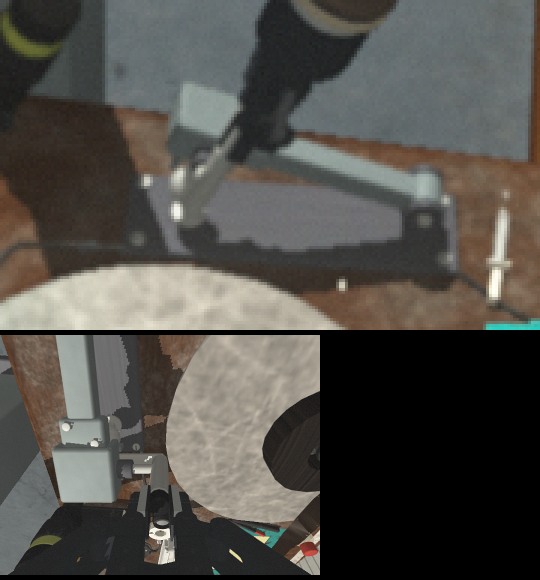

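The head is lifted well off the ball and the post is still firmly held. Tilt is about 0.36 rad, the readings are steady and the syringe hasn't moved. I'm handing in.

```bash
python3 -c "
from cell import robot
print(robot.close_job())"
```

```text
the job is handed in; nothing more can be done
None
```

I pulled the latch about 17 mm out with the tongue still down, raised the head about 7 cm (0.36 rad by tool tilt), and handed the job in with the tongue held still; the judge returned no verdict, and I did not re-measure the loupe, syringe or tape roll at the end.

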